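# Clamp the pipe offcut and hold a thickness gauge on its mark

### The arm

A 6-joint arm with a two-finger parallel gripper is mounted at the origin on the work surface. World frame = base frame: x ahead of the robot, y to its left, z up, the work surface at z = 0. Lengths are in m, angles in rad, forces in N, time in s.
With the tool pointing down it reaches from about 0.2 to 0.875 m from the base axis. Payload 3.4 kg.
Tool frame: the origin (TCP) lies at the very end of the fingers, on their centre line; the grasp point (between the pads) lies 19 mm behind it; z points along the fingers, y is the line along which they close (so a half turn about z gives the same grasp; the last joint's range is limited). The gripper opens to 94 mm and grips with 3 to 60 N. Pads are 16 mm wide; open, the fingers measure 119 mm over their backs; the gripper's body (75 mm by 177 mm) begins 78 mm behind the grasp point.
Start: joints at [-1.389, 0.276, 1.505, -0, 1.361, -0.121], TCP at [0.171, -0.549, 0.171] pointing down, gripper open.
Joint ranges: [-2.89, 2.89], [-0.75, 2.08], [0.22, 2.7], [-1.18, 4.32], [0.11, 2.71], [-2.7, 2.7]. Speed limits (rad/s): [2.57, 2.57, 3.14, 3.14, 3.14, 3.14].

### API

Orientations are given as a unit quaternion [x, y, z, w].
In Python, from workcell import arm gives the robot as it stands.
- The arm moves only by the shell command python3 -m jog 'ROWS' [FORCE]. ROWS is JSON, a list of rows, each an object with "offset": the shift along the world's x, y, z in cm, a list of three; "turn": the turn, a rotation vector about the world's x, y, z in rad, a list of three; "jaw": the closure in counts, from 0 (fully open) to 255 (shut). A call has exactly 5 rows; each row is the pose to reach, as a shift and turn from the pose commanded when the call began; what a row does not reach only later rows make up. A row lasts 1/8 s, in which the tool goes at most 62.5 mm and 10.7 degrees, less where a joint would pass 70% of its speed; a pose out of reach is approached as far as the arm can. A call with a gripper value outside its range is refused whole. The fingers move at their own pace and stop on an object; FORCE is the grip in N (left out, the last holds). Time passes only in rows, so rows that repeat a pose let the fingers close, or fill a call up. It gives the time, the measured TCP pose, the force, the opening and the grip force at its end, in the units of the state.
- arm.sense(): the state, without advancing time (a new reading comes with each control period).
- arm.read_camera(name): name is "scene" or "top" or "wrist"; returns a dict with "frame" (400x640x3 uint8, red, green, blue), "range_z" (400x640 float32, m along the optical axis (not along the pixel's ray), 0 where there is no reading), "intrinsics" (3x3 intrinsics, pixels), "R" (3x3) and "t" (3): a world point X has camera coordinates R X + t. Camera axes: x right, y down, z forward; pixel columns grow to the right and rows downward; lengths in m; the calibration is good to about 2 mm. A picture is of the moment at which its call begins.
- arm.hand_in(): hands the job in; it is judged then, once.
The state is a dict: "time_s": time; "qpos": joint angles; "qd": joint speeds; "effort": joint torques, N m; "eef_pos": TCP position; "tcp_rot": TCP orientation; "wrist_force": force on the tool from outside, world axes, zero at the start; "ft_torque": the same for the moment, N m; "gripper_width": opening from 0.0 (shut) to 1.0 (fully open); "grasp_force": force on a finger pad.
Only numpy, scipy, OpenCV 4.12 (cv2) and the standard library are available. Lean on these libraries where they do the work, as an engineer would, in place of code of your own. Each camera call takes 0.05 s, during which the arm holds its last target. There are 200 camera calls.

### The job

First swing the rest's steel keeper bar shut over the pipe offcut until it snaps into its detent; only then take the thickness gauge out of its stand. Hold the gauge upright with its spring tip on the crossed pen mark on top of the pipe, pressed lightly so that the tip is pushed about half way in, and finish while still holding it there. Never press the gauge hard on the pipe, keep the pipe in its rest and leave the tin, the pipe nut, the small reel and the wrench where they are.

Things in the scene. Friction and masses are not known exactly. Their poses are not given: they have to be found in the camera images.
- keeper (a joint): Angle (rad) of the keeper bar on the pipe rest: 0 = shut, straight across the pipe and against its stop; it grows to at most 1.75 as it opens, turning clockwise seen from above. The bar stays where it is left. In the last 0.1 rad before shut it must be pushed over a spring detent (about 3 N at the finger tab), then it snaps shut and stays.
- keeper_hinge (a point): The keeper bar's vertical hinge axis, at mid-thickness of the bar, 74 mm above the floor, on a post of the pipe rest (fixed to the floor). Its x axis points along the shut bar, from hinge to catch; its z axis is up. The flat steel bar is 14 mm wide, 8 mm thick and 117 mm long, its underside 2.5 mm above the pipe.
- keeper_tab (a point): Middle of the finger tab: an upright round steel pin, 12 mm diameter, 40 mm tall, on the keeper bar 100 mm from the hinge axis. This point is 20 mm above the bar's top face and 20 mm below the pin's top (98 mm above the floor); it moves with the bar.
- pipe_center (a point): Centre of the white PVC pipe offcut, 43 mm outside diameter, 280 mm long, 140 g, lying loose and level in two V saddles of the pipe rest (a plywood board 170 x 190 mm). Its y axis is the pipe's axis; the pipe's axis is 46 mm above the floor.
- mark (a point): Centre of the dark crossed pen mark (16 mm across) on the very top of the pipe, 85 mm from the pipe's middle along +y of the pipe, 67.5 mm above the floor; z is up, square to the pipe's wall.
- gauge_center (a point): Point on the axis of the pen-shaped thickness gauge, at mid-height of its grip, a plain grey cylinder 26 mm in diameter from 78 mm to 160 mm above the gauge's point (top cap to 170 mm). This point is 115 mm above the unpressed point; the gauge's z axis runs from point to cap. A black collar of 36 mm diameter (70 to 78 mm above the point) rests on the stand; below it a 20 mm steel nose, whose bottom is 16 mm above the point. 160 g. It starts upright in the stand, point down.
- gauge_point (a point): The lowest point of the gauge's ball-ended steel spring tip (8 mm ball, 6 mm stem); it moves with the tip.
- gauge_tip (a joint): How far (m) the gauge's spring tip is pushed in: 0 = fully out, 0.010 = fully in. It takes 1 N to start and 0.4 N more for each mm (3 N at half way).
- stand: Wooden block 80 x 80 x 80 mm fixed to the floor, with a vertical 26 mm through hole in its middle that carries the gauge; origin at the centre of its underside.
- tin: Closed tin, 74 mm diameter, 85 mm tall, standing loose near the stand, a bystander; origin under its centre.
- nut: White plastic pipe nut, ring of 60 mm diameter, 18 mm tall, loose, a bystander.
- tape: Small white reel, ring of 52 mm diameter, 14 mm tall, loose, a bystander.
- wrench: Steel wrench, 200 mm long, lying loose, a bystander; origin on its underside.
Not all that is in view belongs to the job. Of the things that look like the part that bears gauge_center, the middle-sized one is meant.

How it is judged:
On the way, in this order (a step that is already met when the one before it is completed fails the run):
1. the keeper bar is shut in its detent (value of joint keeper below 0.04 rad), for 0.3 s.
2. the gauge is held clear of its stand (height (world z) of gauge_point above 0.085 m and contact force between the fingers and gauge above 0.5 N and contact force between gauge and stand below 0.05 N), for 0.2 s.
At the end, for the whole second after the job is handed in: The keeper bar is shut (within 0.04 rad); the fingers hold the gauge within 0.15 rad of upright and still, its point within 8 mm of the mark's centre, the spring tip pushed in 2 to 8.5 mm with 1 to 6 N on the pipe; the pipe still lies in its saddles, mark up (value of joint keeper below 0.04 rad and distance between gauge_point and mark below 0.008 m and angle between gauge_center's own z axis and vertical below 0.15 rad and value of joint gauge_tip between 0.002 and 0.0085 m and contact force between gauge and pipe between 1 and 6 N and contact force between the fingers and gauge above 0.5 N and linear speed of gauge below 0.02 m/s and angle between mark's own z axis and vertical below 0.2 rad and z of pipe_center in the frame of keeper_hinge between -0.033 and -0.024 m); the arm keeps its last pose, push and grip.
It fails at once if the gauge is lifted out while the keeper bar is not shut (value of joint keeper above 0.06 rad and height (world z) of gauge_point above 0.06 m).
It fails at once if the gauge is pressed hard on the pipe (over 15 N) (contact force between gauge and pipe above 15 N).
It fails at once if a bystander is moved by more than 30 mm (distance of any of tin, nut, tape, wrench from where it was at the start of the episode above 0.03 m).
It also fails if it takes over 64 s, if anything falls off the work surface, if the arm or the gripper's body presses on something with over 40 N, if the wrist force passes 120 N, or if a joint passes its speed limit or range.

## Working session

There is one attempt and no reset: what is moved stays moved. The work goes in short steps, Python scripts to look and compute and a shell command to move; the robot and the scene stay as the last step left them, time stands still between calls to the robot, and variables do not carry over. Pictures are saved under pics/ and viewed, at most 12 in all, crops included, and the job is handed in when it is done.

```bash
mkdir -p pics; cat > h.py <<'E'
from workcell import arm
import numpy as np, cv2
def grab(name):
    c=arm.read_camera(name); np.savez(f'/tmp/{name}.npz',**c)
    return c
def load(name): return dict(np.load(f'/tmp/{name}.npz'))
def px(c,u,v,z=None,plane=None):
    """world point of pixel from depth or given world plane z"""
    K=np.array(c['intrinsics']);R=np.array(c['R']);t=np.array(c['t'])
    ray=np.linalg.solve(K,[u,v,1.]); 
    if plane is not None:
        o=-R.T@t; d=R.T@ray; return o+d*(plane-o[2])/d[2]
    d=c['range_z'][int(round(v)),int(round(u))] if z is None else z
    return R.T@(ray*d-t)
def proj(c,X):
    p=np.array(c['intrinsics'])@(np.array(c['R'])@np.array(X)+np.array(c['t'])); return p[:2]/p[2]
def save(c,fn,box=None,size=(800,500)):
    f=c['frame'][:,:,::-1]
    if box: f=f[box[1]:box[3],box[0]:box[2]]
    cv2.imwrite(fn,cv2.resize(f,size,interpolation=cv2.INTER_CUBIC))
E
python3 - <<'E'
from h import *
for n in ('top','scene'):
    c=grab(n); save(c,f'pics/{n}0.png'); print(n,-np.array(c['R']).T@c['t'])
s=arm.sense(); print(s)
E
```

```text
top [ 0.37783451 -0.00593769  1.14717887]
scene [ 1.06559203 -0.34173721  1.01828623]
{'time_s': 0.1, 'qpos': array([-1.38899849e+00,  2.76522895e-01,  1.50597115e+00, -2.48746453e-05,
        1.36071932e+00, -1.21001711e-01]), 'qd': array([ 0.00051334, -0.00026212, -0.00404939, -0.00216994, -0.00044751,
       -0.00086393]), 'effort': array([ 1.95335495e-03, -4.05455911e+01, -2.37780297e+01,  7.02635804e-02,
        2.98819493e-02, -4.58431714e-05]), 'eef_pos': array([ 0.17134364, -0.54829271,  0.17041045]), 'tcp_rot': array([ 9.88560212e-01,  1.50824567e-01, -3.67856661e-05, -8.09613416e-04]), 'wrist_force': array([ 0.43660134, -1.0243052 ,  0.4995272 ]), 'ft_torque': array([ 0.00722655, -0.02708115,  0.0107865 ]), 'grasp_force': 0.0, 'gripper_width': 0.9948228511335581}
```

View pics/top0.png

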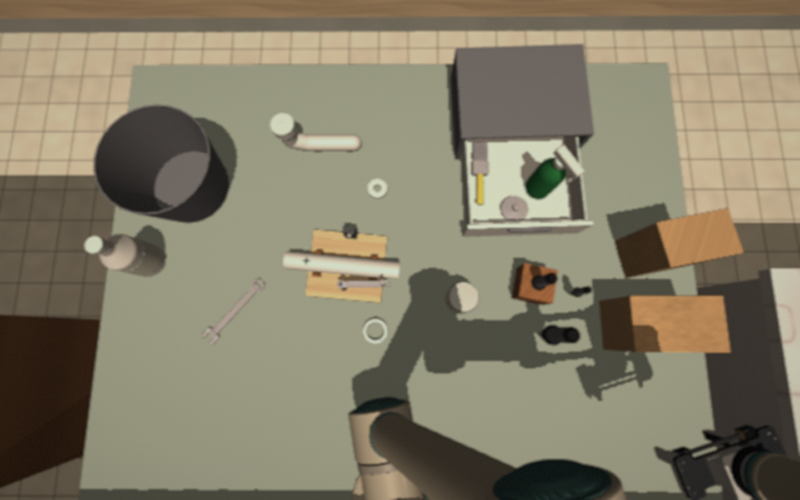

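View pics/scene0.png

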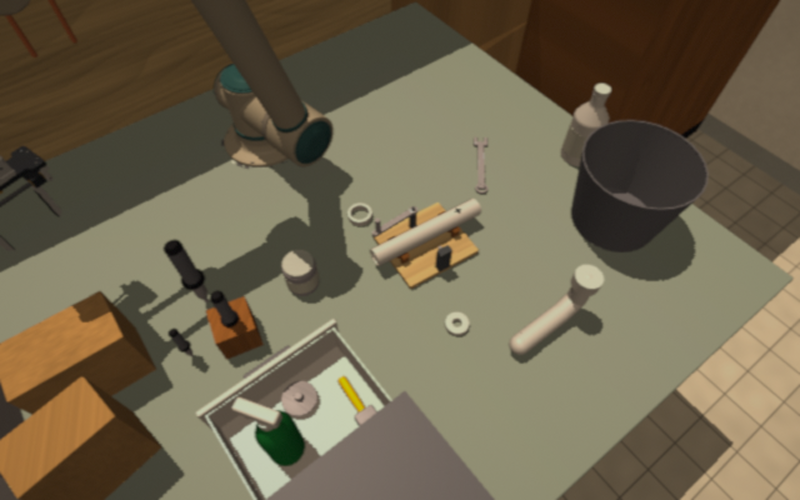

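Overview: rest with pipe at about (340,265) in the top view, stand with middle-sized gauge at (540,282), decoys at (560,335) and (580,291), and the tin at (463,297). I'll enlarge the rest and stand.

```bash
python3 - <<'E'
from h import *
t=load('top'); s=load('scene')
f=lambda c,b:cv2.resize(c['frame'][b[1]:b[3],b[0]:b[2],::-1],(400,300),interpolation=cv2.INTER_CUBIC)
A=f(t,(220,170,340,260)); B=f(t,(390,195,510,285)); C=f(s,(280,150,400,240)); D=f(s,(120,180,240,270))
cv2.imwrite('pics/crops.png',np.vstack([np.hstack([A,B]),np.hstack([C,D])]))
E
```

```text
(no output)
```

View pics/crops.png

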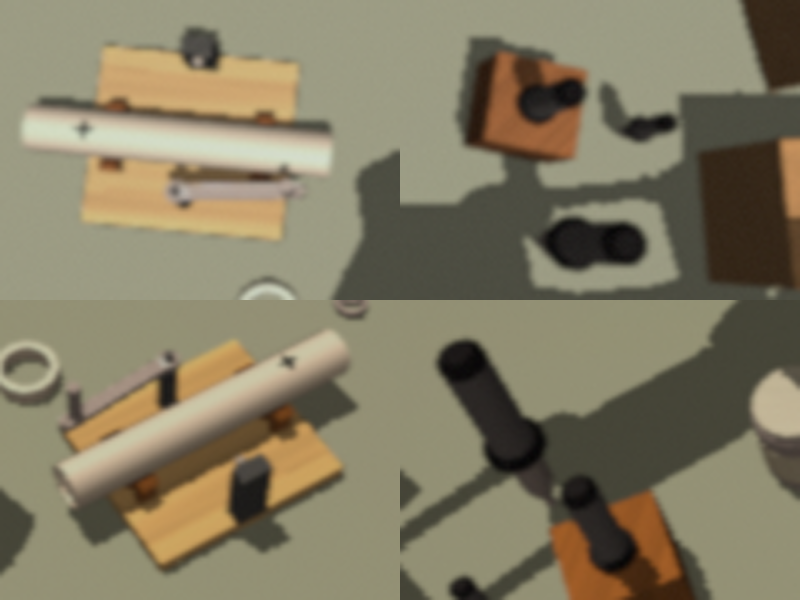

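Crop: hinge at top px (274,227.6), pin near (307,226.5), catch (280,184.5), mark (245,208.7), gauge collar (432,225) and cap (440.4,223); gauge in stand is the middle-sized one.

```bash
python3 - <<'E'
from h import *
np.set_printoptions(precision=4,suppress=True)
t=load('top'); s=load('scene')
P=lambda n,c,u,v,z: print(n,px(c,u,v,plane=z))
P('hinge',t,274,227.6,.078);P('tabend',t,307,226.4,.078);P('catch',t,280,184.5,.08);P('mark',t,244.9,208.7,.0675)
P('pipeL',t,220+22/3.333,170+128/3.333,.046);P('pipeR',t,220+332/3.333,170+150/3.333,.046)
P('collar',t,432,225,.088);P('cap',t,440.4,222.9,.18)
P('big cap',t,390+(625-400)/3.333,195+243/3.333,.25);P('big collar',t,390+(575-400)/3.333,195+243/3.333,.15)
P('small cap',t,390+(664-400)/3.333,195+122/3.333,.1);P('small',t,390+(632-400)/3.333,195+130/3.333,.05)
P('tin',t,463*.8,297*.8,.085);P('nut',t,375*.8,330*.8,.018)
# scene: crops
S=lambda X,Y:(280+X/3.333,150+(Y-300)/3.333)
P('s mark',s,*S(287,361),.0675);P('s pin top',s,*S(72,388),.118);P('s hinge',s,*S(169,358),.078);P('s catch',s,*S(250,468),.08)
G=lambda X,Y:(120+(X-400)/3.333,180+(Y-300)/3.333)
P('s cap',s,*G(578,490),.18);P('s collar',s,*G(612,549),.085)
P('s big cap',s,*G(462,357),.25)
# depths for check
for n,c,u,v in (('cap',t,440,223),('bigcap',t,457,268),('smallcap',t,469,232),('mark',t,245,209),('pin',t,308,226),('s pintop',s,*S(72,390)),('s bigcap',s,*G(462,360)),('stand top',t,420,216)):
    print(n,px(c,u,v))
# pipe-top mask dark pixels not needed
E
```

```text
hinge [0.4897 0.1306 0.078 ]
tabend [0.4934 0.0332 0.078 ]
catch [0.6197 0.1156 0.08  ]
mark [0.5477 0.2213 0.0675]
pipeL [0.552  0.2823 0.046 ]
pipeR [ 0.5318 -0.004   0.046 ]
collar [ 0.497  -0.3321  0.088 ]
cap [ 0.4923 -0.3265  0.18  ]
big cap [ 0.3749 -0.3376  0.25  ]
big collar [ 0.3745 -0.3344  0.15  ]
small cap [ 0.4768 -0.4339  0.1   ]
small [ 0.4742 -0.425   0.05  ]
tin [ 0.4602 -0.152   0.085 ]
nut [0.3847 0.0559 0.018 ]
s mark [0.5514 0.2244 0.0675]
s pin top [0.495  0.0361 0.118 ]
s hinge [0.4935 0.1389 0.078 ]
s catch [0.6244 0.1205 0.08  ]
s cap [ 0.4993 -0.3276  0.18  ]
s collar [ 0.4962 -0.328   0.085 ]
s big cap [ 0.4065 -0.3459  0.25  ]
cap [ 0.4918 -0.3249  0.1817]
bigcap [ 0.3746 -0.3469  0.2213]
smallcap [ 0.4741 -0.4267  0.1161]
mark [0.5467 0.2207 0.0684]
pin [0.4948 0.0303 0.0762]
s pintop [0.4968 0.0348 0.1183]
s bigcap [ 0.3845 -0.3471  0.2216]
stand top [ 0.5246 -0.3009  0.0794]
```

```bash
python3 -m jog '[{"offset":[0,0,6],"turn":[0,0,0],"jaw":0},{"offset":[0,0,12],"turn":[0,0,0.1],"jaw":0},{"offset":[0,0,17],"turn":[0,0,0.25],"jaw":0},{"offset":[3,5,17],"turn":[0,0,0.4],"jaw":0},{"offset":[6,10,17],"turn":[0,0,0.55],"jaw":60}]' 10
python3 -m jog '[{"offset":[3,5,0],"turn":[0,0,0.15],"jaw":100},{"offset":[6,10,0],"turn":[0,0,0.3],"jaw":140},{"offset":[9,16,0],"turn":[0,0,0.45],"jaw":140},{"offset":[12,22,0],"turn":[0,0,0.6],"jaw":140},{"offset":[15,28,0],"turn":[0,0,0.76],"jaw":140}]'
python3 -c "
from h import *
s=arm.sense();print(s['eef_pos'],s['tcp_rot'],s['qpos'])"
```

```text
time_s: 0.72
eef_pos: [0.232, -0.4483, 0.3412]
tcp_rot: [0.91, 0.415, 0.0, 0.0]
wrist_force: [0.4, 0.6, 0.4]
gripper_width: 0.929
grasp_force: 0.0
time_s: 1.35
eef_pos: [0.3757, -0.1793, 0.341]
tcp_rot: [0.69, 0.723, 0.0, 0.0]
wrist_force: [1.4, 0.1, 0.5]
gripper_width: 0.456
grasp_force: 0.0
[ 0.37570604 -0.17925067  0.3409626 ] [6.90401391e-01 7.23426505e-01 8.50919461e-05 5.96644239e-05] [-6.12817342e-01 -2.38713672e-02  1.45390503e+00  1.52052385e-04
  1.71141568e+00 -6.59504830e-01]
```

```bash
python3 -m jog '[{"offset":[3,5.3,0],"turn":[0,0,0],"jaw":140},{"offset":[6,10.7,0],"turn":[0,0,0],"jaw":140},{"offset":[9,16,-4],"turn":[0,0,0],"jaw":140},{"offset":[12,21.4,-9],"turn":[0,0,0],"jaw":140},{"offset":[12,21.4,-14],"turn":[0,0,0],"jaw":140}]'
python3 - <<'E'
from h import *
c=grab('wrist'); save(c,'pics/w1.png'); print(arm.sense()['eef_pos'])
print(proj(c,[.4955,.0345,.118]),proj(c,[.591,.1265,.118]),proj(c,[.491,.1335,.078]),proj(c,[.549,.223,.0675]))
E
```

```text
time_s: 1.98
eef_pos: [0.4964, 0.0332, 0.2081]
tcp_rot: [0.691, 0.723, 0.002, 0.001]
wrist_force: [0.2, -0.7, -0.1]
gripper_width: 0.45
grasp_force: 0.0
[0.48915083 0.03480399 0.19866081]
[321.07919891 191.39211407] [425.70363928 101.52882123] [320.95266891  92.15091045] [381.10396041   3.86768297]
```

View pics/w1.png

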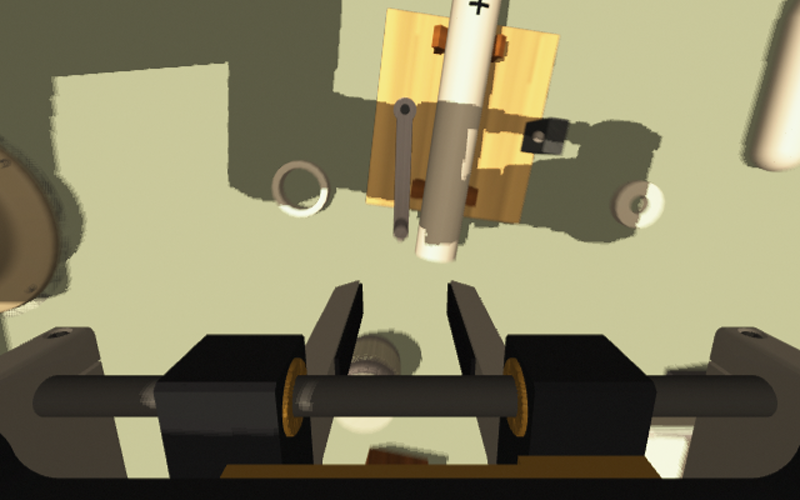

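Wrist view shows the bar from hinge (404,108) to pin top (402,232), the mark at (479,5), and the predictions match within a few pixels. Refining then descending.

```bash
python3 - <<'E'
from h import *
c=load('wrist')
for n,u,v,z in(('hinge',404,108,.078),('pin',402,234,.118),('mark',479,5,.0675),('catch',546,135,.09)):
    print(n,px(c,u*.8,v*.8,plane=z),px(c,u*.8,v*.8))
s=arm.sense();print(s['eef_pos'],s['qd'])
E
python3 -m jog '[{"offset":[0,0.2,0],"turn":[0,0,0],"jaw":140},{"offset":[0,0.2,-3],"turn":[0,0,0],"jaw":140},{"offset":[0,0.2,-6],"turn":[0,0,0],"jaw":140},{"offset":[0,0.2,-9],"turn":[0,0,0],"jaw":140},{"offset":[0,0.2,-11.4],"turn":[0,0,0],"jaw":140}]'
```

```text
hinge [0.49313448 0.13938413 0.078     ] [0.49313807 0.13890257 0.08314659]
pin [0.49584186 0.03890382 0.118     ] [0.49585428 0.03855962 0.11647435]
mark [0.5511644  0.22297959 0.0675    ] [0.55123401 0.22311895 0.0670741 ]
catch [0.61243138 0.12238372 0.09      ] [0.61646215 0.12289498 0.07879115]
[0.48915083 0.03480399 0.19866081] [-0.0495578  -0.01129795 -0.02437977 -0.03297611  0.24790507 -0.06129748]
time_s: 2.65
eef_pos: [0.4966, 0.0313, 0.0969]
tcp_rot: [0.693, 0.721, 0.002, 0.002]
wrist_force: [-0.4, 0.0, 0.4]
gripper_width: 0.447
grasp_force: 0.0
```

```bash
python3 -m jog '[{"offset":[0,0.2,0],"turn":[0,0,0],"jaw":160},{"offset":[0,0.2,0],"turn":[0,0,0],"jaw":255},{"offset":[0,0.2,0],"turn":[0,0,0],"jaw":255},{"offset":[0,0.2,0],"turn":[0,0,0],"jaw":255},{"offset":[0,0.2,0],"turn":[0,0,0],"jaw":255}]' 8
python3 -m jog '[{"offset":[0,0.2,0],"turn":[0,0,0],"jaw":255},{"offset":[0,0.2,0],"turn":[0,0,0],"jaw":255},{"offset":[0,0.2,0],"turn":[0,0,0],"jaw":255},{"offset":[0,0.2,0],"turn":[0,0,0],"jaw":255},{"offset":[0,0.2,0],"turn":[0,0,0],"jaw":255}]' 8
```

```text
time_s: 3.28
eef_pos: [0.4944, 0.0347, 0.095]
tcp_rot: [0.692, 0.722, 0.0, 0.0]
wrist_force: [-0.8, -0.6, 0.0]
gripper_width: 0.013
grasp_force: 0.0
time_s: 3.9
eef_pos: [0.4942, 0.0367, 0.0946]
tcp_rot: [0.692, 0.722, 0.0, 0.0]
wrist_force: [0.1, 0.8, -0.9]
gripper_width: 0.007
grasp_force: 0.0
```

```bash
python3 - <<'E'
from h import *
s=arm.sense();print(s['eef_pos'],s['qpos'],s['wrist_force'],s['qd'])
w=grab('wrist'); c=grab('scene')
a=cv2.resize(w['frame'][:,:,::-1],(480,300)); b=cv2.resize(c['frame'][130:230,260:420,::-1],(480,300),interpolation=cv2.INTER_CUBIC)
cv2.imwrite('pics/two.png',np.vstack([a,b]))
s=arm.sense();print(s['eef_pos'])
E
```

```text
[0.49416272 0.03673456 0.09457447] [-6.62918474e-02  2.15285802e-01  1.79197932e+00 -2.89943064e-05
  1.13424540e+00 -1.08314108e-01] [ 0.10156154  0.75256072 -0.88233348] [ 0.00044758 -0.00180249 -0.00049007 -0.0011465  -0.00118616 -0.00071828]
[0.49417133 0.0367326  0.09457331]
```

View pics/two.png

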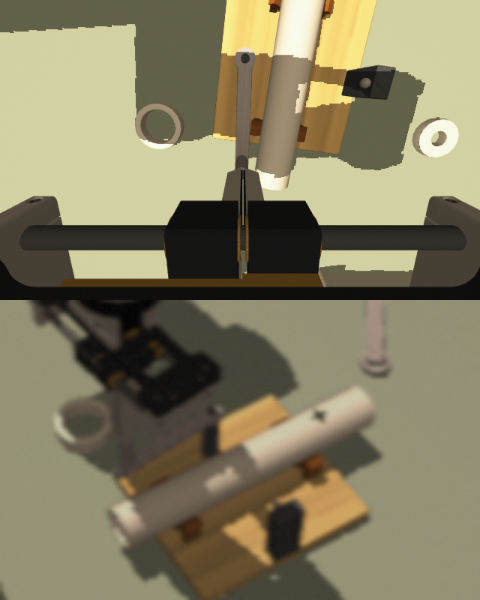

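Fingers closed just short (−y side) of the pin: pin top at about (242,160), fingertips at (242,172) in the half-scale wrist picture. Check numerically.

```bash
python3 - <<'E'
from h import *
np.set_printoptions(precision=4,suppress=True)
c=load('wrist'); k=640/480
print('cam',-c['R'].T@c['t'])
print('tcp proj',proj(c,[.4942,.0367,.0946])/k, proj(c,[.4942,.0367,.1136])/k,'pin proj',proj(c,[.4958,.039,.118])/k,proj(c,[.4958,.039,.078])/k)
print('hinge',px(c,245*k,57*k,plane=.078),px(c,245*k,57*k),'pin',px(c,242*k,160*k),px(c,242*k,160*k,plane=.118))
for v in range(140,200,6): print(v,px(c,242*k,v*k),c['frame'][int(v*k),int(242*k)])
E
```

```text
cam [0.4923 0.1109 0.3075]
tcp proj [241.3635 166.3654] [241.2577 173.3246] pin proj [243.1509 172.7408] [243.0544 159.1284]
hinge [0.4934 0.1393 0.078 ] [0.4934 0.1386 0.0838] pin [0.4945 0.0439 0.0965] [0.4943 0.0507 0.118 ]
140 [0.4939 0.0593 0.0771] [111  97  84]
146 [0.4941 0.053  0.0773] [111  97  84]
152 [0.4944 0.0468 0.0784] [110  96  84]
158 [0.4945 0.0444 0.0916] [69 61 52]
164 [0.4946 0.044  0.1091] [71 63 54]
170 [0.4945 0.0459 0.1301] [65 57 48]
176 [0.4946 0.0456 0.1424] [12 13 11]
182 [0.4946 0.0461 0.1552] [12 11 10]
188 [0.4946 0.0461 0.1654] [13 11 11]
194 [0.4947 0.0447 0.1717] [12 11 10]
```

```bash
python3 - <<'E'
from h import *
c=load('wrist')
f=c['frame'][190:270,270:370,::-1]; f=np.clip(f.astype(float)*1.8,0,255).astype(np.uint8)
cv2.imwrite('pics/wc.png',cv2.resize(f,(750,600),interpolation=cv2.INTER_CUBIC))
for v in range(200,244,3):
    r=c['range_z'][v,290:360]; print(v,' '.join(f'{int(1000*px(c,u,v)[2]):d}' for u in range(302,346,3)))
E
```

```text
200 0 0 -1 0 78 77 77 77 77 77 0 0 0 0 47
203 0 -1 0 -1 76 76 78 78 76 78 0 0 -1 0 48
206 0 0 -1 0 76 77 77 77 77 77 0 0 1 0 50
209 -1 0 0 0 77 81 84 86 83 77 0 0 0 0 50
212 0 0 -1 0 78 90 93 92 91 82 -1 0 0 0 52
215 -1 -2 -1 0 77 98 101 101 98 92 0 -2 0 0 53
218 0 0 0 -2 91 102 107 106 105 99 0 -1 0 46 54
221 -1 0 0 0 101 110 113 113 112 105 0 0 -1 47 54
224 0 0 -1 0 109 116 129 117 118 111 0 -1 0 50 55
227 0 -1 0 133 132 133 133 130 129 134 133 133 0 49 55
230 0 137 138 138 138 140 139 135 134 136 137 138 138 138 138
233 0 143 143 143 143 143 143 139 140 143 143 143 143 144 143
236 147 149 148 148 148 147 147 145 145 148 148 148 147 148 148
239 152 152 152 153 151 152 152 149 149 151 151 152 152 151 152
242 157 155 155 157 155 156 156 153 153 157 156 155 156 156 157
```

View pics/wc.png

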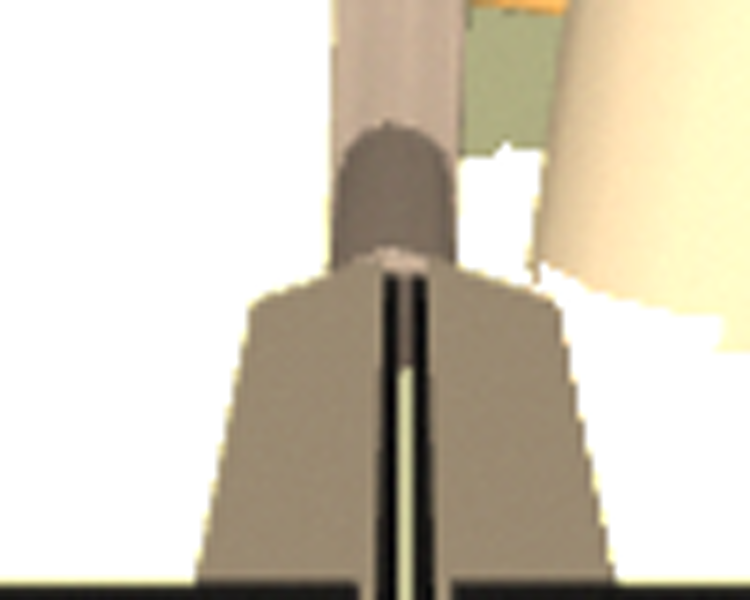

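Crop: pin (top at about row 255) is entirely visible below/in front of the fingertips, whose ends sit near z≈0.125, so the fingers closed just above the pin. Open, lower 2.5 cm, close again.

```bash
python3 -m jog '[{"offset":[0,0.1,0],"turn":[0,0,0],"jaw":175},{"offset":[0,0.1,0],"turn":[0,0,0],"jaw":175},{"offset":[0,0.1,0],"turn":[0,0,0],"jaw":175},{"offset":[0,0.1,-1.3],"turn":[0,0,0],"jaw":175},{"offset":[0,0.1,-2.5],"turn":[0,0,0],"jaw":175}]' 8
python3 -m jog '[{"offset":[0,0,0],"turn":[0,0,0],"jaw":175},{"offset":[0,0,0],"turn":[0,0,0],"jaw":255},{"offset":[0,0,0],"turn":[0,0,0],"jaw":255},{"offset":[0,0,0],"turn":[0,0,0],"jaw":255},{"offset":[0,0,0],"turn":[0,0,0],"jaw":255}]' 8
python3 - <<'E'
from h import *
s=arm.sense();print(s['eef_pos'],s['gripper_width'],s['grasp_force'])
c=grab('wrist')
for v in range(203,250,3): print(v,' '.join(f'{int(1000*px(c,u,v)[2]):d}' for u in range(290,356,4)))
E
```

```text
time_s: 4.62
eef_pos: [0.4938, 0.0378, 0.0685]
tcp_rot: [0.692, 0.722, -0.0, -0.0]
wrist_force: [-0.1, 0.5, -1.0]
gripper_width: 0.311
grasp_force: 0.0
time_s: 5.25
eef_pos: [0.4944, 0.0377, 0.0698]
tcp_rot: [0.692, 0.722, 0.0, 0.0]
wrist_force: [-0.6, -0.3, 0.6]
gripper_width: 0.123
grasp_force: 8.0
[0.494441   0.0376878  0.06984125] 0.12344473766118166 8.000065237283707
203 -1 0 0 -1 0 -1 76 77 76 78 77 0 0 0 46 54 58
206 0 0 0 0 0 0 76 77 76 77 76 0 0 -1 46 55 58
209 -1 -1 -1 0 0 0 76 77 76 77 78 -1 0 0 48 54 58
212 -1 0 0 0 0 -1 77 77 78 77 76 0 0 0 49 56 60
215 0 0 0 0 0 0 77 77 76 77 78 0 0 0 50 57 61
218 0 -1 0 0 0 0 75 77 79 78 77 0 -1 0 51 56 61
221 0 -1 -1 0 0 0 76 82 85 85 80 0 0 0 52 57 61
224 0 0 -1 0 1 103 76 89 91 91 86 -1 -1 0 54 57 60
227 0 0 0 108 107 109 104 94 97 95 92 104 110 109 109 58 61
230 -1 113 113 113 113 114 108 100 103 102 98 110 113 112 113 113 61
233 -1 118 118 119 118 119 108 104 108 107 105 115 118 118 118 120 118
236 0 122 123 123 123 123 107 111 112 114 109 120 123 124 123 124 123
239 0 128 126 128 127 127 108 115 117 117 113 124 127 128 126 127 126
242 130 132 132 132 131 128 111 116 117 117 117 126 132 131 132 130 132
245 136 137 136 135 136 131 116 116 117 116 117 126 135 136 136 136 135
248 140 138 139 138 139 137 117 117 117 118 118 126 139 139 140 140 139
```

Gripped the pin (8 N). Drive it along the arc.

```bash
python3 -m jog '[{"offset":[1.0,0.1,0],"turn":[0,0,0.1],"jaw":255},{"offset":[2.2,0.3,0],"turn":[0,0,0.22],"jaw":255},{"offset":[3.4,0.65,0],"turn":[0,0,0.35],"jaw":255},{"offset":[4.6,1.2,0],"turn":[0,0,0.48],"jaw":255},{"offset":[5.6,1.8,0],"turn":[0,0,0.6],"jaw":255}]' 8
python3 -m jog '[{"offset":[0,0,0],"turn":[0,0,0],"jaw":255},{"offset":[0.8,0.6,0],"turn":[0,0,0.1],"jaw":255},{"offset":[1.5,1.3,0],"turn":[0,0,0.2],"jaw":255},{"offset":[2.15,2.1,0],"turn":[0,0,0.3],"jaw":255},{"offset":[2.15,2.1,0],"turn":[0,0,0.3],"jaw":255}]' 8
```

```text
time_s: 5.92
eef_pos: [0.5502, 0.0563, 0.0698]
tcp_rot: [0.446, 0.895, 0.0, -0.0]
wrist_force: [-1.0, 1.4, 2.2]
gripper_width: 0.127
grasp_force: 8.0
time_s: 6.55
eef_pos: [0.5715, 0.077, 0.0698]
tcp_rot: [0.31, 0.951, 0.0, -0.0]
wrist_force: [0.1, 0.1, 2.4]
gripper_width: 0.122
grasp_force: 8.0
```

```bash
python3 -m jog '[{"offset":[0.8,1.25,0],"turn":[0,0,0.15],"jaw":255},{"offset":[1.15,1.9,0],"turn":[0,0,0.23],"jaw":255},{"offset":[1.45,2.6,0],"turn":[0,0,0.3],"jaw":255},{"offset":[1.65,3.3,0],"turn":[0,0,0.37],"jaw":255},{"offset":[1.85,4.05,0],"turn":[0,0,0.45],"jaw":255}]' 10
python3 -m jog '[{"offset":[0,0,0],"turn":[0,0,0],"jaw":255},{"offset":[0.05,0.25,0],"turn":[0,0,0.02],"jaw":255},{"offset":[0.1,0.5,0],"turn":[0,0,0.05],"jaw":255},{"offset":[0.15,0.75,0],"turn":[0,0,0.08],"jaw":255},{"offset":[0.15,0.75,0],"turn":[0,0,0.08],"jaw":255}]' 10
```

```text
time_s: 7.18
eef_pos: [0.5896, 0.1166, 0.0698]
tcp_rot: [0.09, 0.996, -0.0, -0.0]
wrist_force: [-0.9, 0.6, 1.7]
gripper_width: 0.121
grasp_force: 10.0
time_s: 7.8
eef_pos: [0.591, 0.1253, 0.0697]
tcp_rot: [0.05, 0.999, 0.001, -0.001]
wrist_force: [-2.7, -0.2, 4.9]
gripper_width: 0.123
grasp_force: 10.0
```

```bash
for i in 1 2 3; do python3 -m jog '[{"offset":[0,0.1,0],"turn":[0,0,0.01],"jaw":255},{"offset":[0.02,0.2,0],"turn":[0,0,0.02],"jaw":255},{"offset":[0.02,0.3,0],"turn":[0,0,0.03],"jaw":255},{"offset":[0.02,0.3,0],"turn":[0,0,0.03],"jaw":255},{"offset":[0.02,0.3,0],"turn":[0,0,0.03],"jaw":255}]' 10 | grep -E 'eef|wrist|grasp'; done
```

```text
eef_pos: [0.5914, 0.1283, 0.0696]
wrist_force: [-4.0, 0.1, 4.9]
grasp_force: 10.0
eef_pos: [0.5913, 0.1283, 0.0696]
wrist_force: [-4.1, -5.9, 6.2]
grasp_force: 10.0
eef_pos: [0.5911, 0.1283, 0.0695]
wrist_force: [-5.6, -11.6, 6.6]
grasp_force: 10.0
```

```bash
python3 -m jog '[{"offset":[0,-0.4,0],"turn":[0,0,0],"jaw":255},{"offset":[0,-0.4,0],"turn":[0,0,0],"jaw":170},{"offset":[0,-0.4,0],"turn":[0,0,0],"jaw":150},{"offset":[0,-0.4,4],"turn":[0,0,0],"jaw":150},{"offset":[0,-0.4,9],"turn":[0,0,0],"jaw":150}]' 10
python3 -m jog '[{"offset":[-2,-3,4],"turn":[0,0,-0.1],"jaw":120},{"offset":[-3,-8,8],"turn":[0,0,-0.2],"jaw":100},{"offset":[-4,-13,8],"turn":[0,0,-0.3],"jaw":80},{"offset":[-5,-13,8],"turn":[0,0,-0.4],"jaw":80},{"offset":[-5,-13,8],"turn":[0,0,-0.4],"jaw":80}]'
python3 - <<'E'
from h import *
c=grab('wrist'); t=grab('top'); s=arm.sense(); print(s['eef_pos'],s['tcp_rot'])
a=cv2.resize(c['frame'][:,:,::-1],(480,300)); b=cv2.resize(t['frame'][170:260,220:364,::-1],(480,300),interpolation=cv2.INTER_CUBIC)
cv2.imwrite('pics/shut.png',np.vstack([a,b]))
E
```

```text
time_s: 10.3
eef_pos: [0.5921, 0.1302, 0.1591]
tcp_rot: [0.004, 1.0, 0.0, -0.001]
wrist_force: [0.8, 0.5, -0.7]
gripper_width: 0.411
grasp_force: 0.0
time_s: 10.92
eef_pos: [0.5425, -0.0004, 0.2398]
tcp_rot: [0.203, 0.979, 0.0, 0.001]
wrist_force: [-0.0, 0.3, 0.7]
gripper_width: 0.683
grasp_force: 0.0
[5.42940961e-01 2.18683705e-04 2.39450849e-01] [2.01923059e-01 9.79401270e-01 2.61362647e-04 4.03797123e-04]
```

View pics/shut.png

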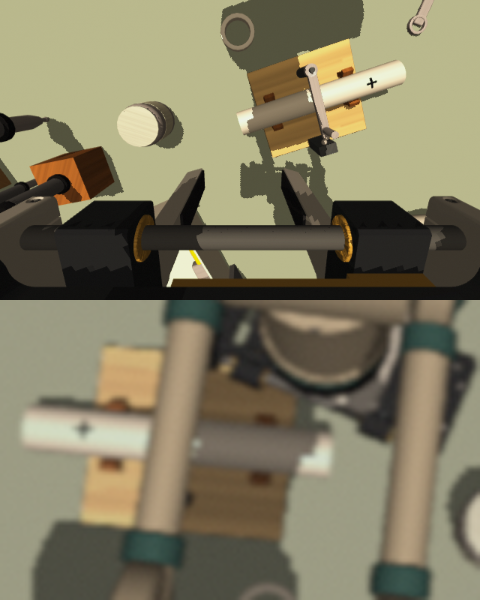

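Wrist view: bar from hinge (312,71) to the catch (322,147), across the pipe; mark at (372,83), gauge at (55,187). Check the bar angle against the pipe.

```bash
python3 - <<'E'
from h import *
np.set_printoptions(precision=4,suppress=True)
c=load('wrist');k=640/480
h=px(c,312*k,71*k,plane=.078);p=px(c,324*k,133*k,plane=.09);m=px(c,372*k,83*k,plane=.0675)
print(h,p,m)
# bar edges: points with z .074-.082 by depth over the region
V,U=np.mgrid[85:200,300:520:1]
K=c['intrinsics'];d=c['range_z'][V,U]
X=(np.linalg.solve(K,np.stack([U.ravel(),V.ravel(),np.ones(U.size)]))*d.ravel()-c['t'][:,None]); X=(c['R'].T@X).T
b=X[(X[:,2]>.0755)&(X[:,2]<.0805)&(abs(X[:,0]-.54)<.035)&(abs(X[:,1]-.13)<.03)]
def ax(P):
    P=P-P.mean(0); return np.linalg.svd(P[:,:2],full_matrices=0)[2][0]
a=ax(b); print('bar',len(b),b.mean(0),np.arctan(a[1]/a[0]))
q=X[(X[:,2]>.062)&(X[:,2]<.07)&(abs(X[:,0]-.545)<.03)]
# robust: pipe tops
a2=ax(q);print('pipe',len(q),q.mean(0),np.arctan(a2[0]/a2[1]))
E
```

```text
[0.4957 0.1388 0.078 ] [0.5927 0.122  0.09  ] [0.5524 0.225  0.0675]
bar 694 [0.5392 0.1335 0.0774] -0.0952801066619919
pipe 4092 [0.5421 0.1306 0.0653] 0.0902713681115587
```

Keeper angle ≈ 0.005 rad: shut. Go above the gauge.

```bash
python3 -m jog '[{"offset":[-1,-6,2],"turn":[0,0,0],"jaw":60},{"offset":[-2,-12,3],"turn":[0,0,0],"jaw":30},{"offset":[-3,-18,3],"turn":[0,0,0],"jaw":30},{"offset":[-3.5,-24,3],"turn":[0,0,0],"jaw":30},{"offset":[-4,-28,3],"turn":[0,0,0],"jaw":30}]'
python3 -m jog '[{"offset":[0,0,0],"turn":[0,0,0],"jaw":30},{"offset":[0,0,0],"turn":[0,0,0],"jaw":30},{"offset":[0,0,0],"turn":[0,0,0],"jaw":30},{"offset":[0,0,0],"turn":[0,0,0],"jaw":30},{"offset":[0,0,0],"turn":[0,0,0],"jaw":30}]'
python3 - <<'E'
from h import *
c=grab('wrist'); save(c,'pics/w3.png'); s=arm.sense(); print(s['eef_pos'],s['tcp_rot'])
print(proj(c,[.496,-.328,.18])*1.25,proj(c,[.496,-.328,.088])*1.25, proj(c,s['eef_pos'])*1.25,proj(c,s['eef_pos']+[0,0,.03])*1.25)
E
```

```text
time_s: 11.65
eef_pos: [0.5029, -0.2825, 0.269]
tcp_rot: [0.202, 0.979, -0.0, 0.0]
wrist_force: [1.1, 0.5, -1.1]
gripper_width: 0.883
grasp_force: 0.0
time_s: 12.28
eef_pos: [0.5025, -0.2795, 0.2698]
tcp_rot: [0.202, 0.979, -0.0, 0.0]
wrist_force: [1.2, -0.5, 0.2]
gripper_width: 0.881
grasp_force: 0.0
[ 0.50243159 -0.27967881  0.26979703] [ 2.02513697e-01  9.79279411e-01 -1.00311712e-05  1.94171569e-04]
[345.87059848 254.55372693] [358.76331131 230.77754229] [402.09860674 274.59957846] [401.76220059 293.58495812]
```

View pics/w3.png

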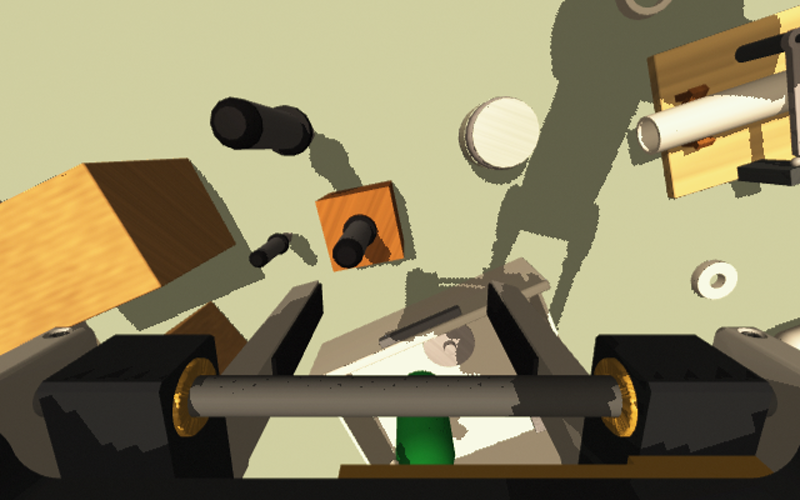

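Wrist view: gauge cap at (348,253), within 2 px of the prediction for (0.496, −0.328); fingers open and clear. Centre and descend.

```bash
python3 -m jog '[{"offset":[-0.6,-4.8,0],"turn":[0,0,0],"jaw":30},{"offset":[-0.6,-4.8,0],"turn":[0,0,0],"jaw":30},{"offset":[-0.6,-4.8,-4],"turn":[0,0,0],"jaw":30},{"offset":[-0.6,-4.8,-8],"turn":[0,0,0],"jaw":30},{"offset":[-0.6,-4.8,-12],"turn":[0,0,0],"jaw":30}]'
python3 -m jog '[{"offset":[0,0,0],"turn":[0,0,0],"jaw":30},{"offset":[0,0,-2],"turn":[0,0,0],"jaw":30},{"offset":[0,0,-4],"turn":[0,0,0],"jaw":30},{"offset":[0,0,-5.5],"turn":[0,0,0],"jaw":30},{"offset":[0,0,-5.5],"turn":[0,0,0],"jaw":30}]'
python3 - <<'E'
from h import *
np.set_printoptions(precision=4,suppress=True)
c=grab('wrist'); s=arm.sense(); print(s['eef_pos'],s['tcp_rot'],s['wrist_force'])
u,v=proj(c,[.496,-.328,.18]); print(u,v)
f=c['frame'][150:350,140:500,::-1]; f=np.clip(f.astype(float)*2,0,255).astype(np.uint8)
cv2.imwrite('pics/w4.png',cv2.resize(f,(720,400)))
E
```

```text
time_s: 12.95
eef_pos: [0.4964, -0.3273, 0.1487]
tcp_rot: [0.203, 0.979, 0.0, 0.0]
wrist_force: [-0.4, -0.1, -0.8]
gripper_width: 0.883
grasp_force: 0.0
time_s: 13.58
eef_pos: [0.4963, -0.328, 0.0947]
tcp_rot: [0.203, 0.979, 0.0, -0.0]
wrist_force: [0.7, -0.2, 0.4]
gripper_width: 0.885
grasp_force: 0.0
[ 0.4967 -0.3284  0.0953] [ 0.2029  0.9792 -0.0001  0.0004] [ 0.1811  0.2641 -0.2032]
320.801802416911 278.53161287800737
```

View pics/w4.png

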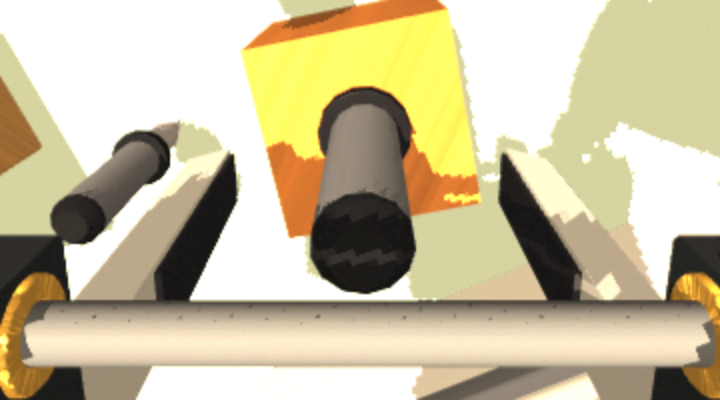

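Gauge sits between the fingers, cap at (363,243) in the crop, tips at grip height. Close and check.

```bash
python3 -m jog '[{"offset":[0,0,0],"turn":[0,0,0],"jaw":150},{"offset":[0,0,0],"turn":[0,0,0],"jaw":255},{"offset":[0,0,0],"turn":[0,0,0],"jaw":255},{"offset":[0,0,0],"turn":[0,0,0],"jaw":255},{"offset":[0,0,0],"turn":[0,0,0],"jaw":255}]' 35
python3 -m jog '[{"offset":[0,0,0],"turn":[0,0,0],"jaw":255},{"offset":[0,0,0],"turn":[0,0,0],"jaw":255},{"offset":[0,0,0],"turn":[0,0,0],"jaw":255},{"offset":[0,0,1],"turn":[0,0,0],"jaw":255},{"offset":[0,0,2],"turn":[0,0,0],"jaw":255}]' 35
python3 -c "
from h import *
c=load('wrist');print(px(c,321.5,271.5,plane=.18))"
```

```text
time_s: 14.25
eef_pos: [0.4962, -0.3282, 0.0946]
tcp_rot: [0.203, 0.979, 0.0, 0.0]
wrist_force: [0.1, 0.3, 0.5]
gripper_width: 0.388
grasp_force: 0.0
time_s: 14.88
eef_pos: [0.4962, -0.3281, 0.1151]
tcp_rot: [0.203, 0.979, 0.0, -0.0]
wrist_force: [0.6, -0.4, -1.7]
gripper_width: 0.275
grasp_force: 35.0
[ 0.49282207 -0.32626265  0.18      ]
```

```bash
python3 -m jog '[{"offset":[0,0,3],"turn":[0,0,0],"jaw":255},{"offset":[0,0,7],"turn":[0,0,0],"jaw":255},{"offset":[0,0,11],"turn":[0,0,0],"jaw":255},{"offset":[0,0,15],"turn":[0,0,0],"jaw":255},{"offset":[0,0,18],"turn":[0,0,0],"jaw":255}]'
python3 -m jog '[{"offset":[0.3,3,0],"turn":[0,0,0],"jaw":255},{"offset":[0.8,8,0],"turn":[0,0,0],"jaw":255},{"offset":[1.3,13,0],"turn":[0,0,0],"jaw":255},{"offset":[1.8,18,0],"turn":[0,0,0],"jaw":255},{"offset":[2.3,23,0],"turn":[0,0,0],"jaw":255}]'
python3 -m jog '[{"offset":[0.5,5,0],"turn":[0,0,0],"jaw":255},{"offset":[1,10,0],"turn":[0,0,0],"jaw":255},{"offset":[1.5,15,0],"turn":[0,0,0],"jaw":255},{"offset":[2,20,0],"turn":[0,0,0],"jaw":255},{"offset":[2.5,25,0],"turn":[0,0,0],"jaw":255}]'
python3 -m jog '[{"offset":[0.3,3,0],"turn":[0,0,0],"jaw":255},{"offset":[0.7,7.1,0],"turn":[0,0,0],"jaw":255},{"offset":[0.7,7.1,-3],"turn":[0,0,0],"jaw":255},{"offset":[0.7,7.1,-7],"turn":[0,0,0],"jaw":255},{"offset":[0.7,7.1,-11],"turn":[0,0,0],"jaw":255}]'
python3 -m jog '[{"offset":[0,0,0],"turn":[0,0,0],"jaw":255},{"offset":[0,0,0],"turn":[0,0,0],"jaw":255},{"offset":[0,0,0],"turn":[0,0,0],"jaw":255},{"offset":[0,0,0],"turn":[0,0,0],"jaw":255},{"offset":[0,0,0],"turn":[0,0,0],"jaw":255}]'
python3 - <<'E'
from h import *
c=grab('wrist'); s=arm.sense(); e=s['eef_pos']; print(e,s['tcp_rot'],s['wrist_force'],s['gripper_width'])
t=grab('scene')
k=1.25
print('w',proj(c,e-[0,0,.0846]),proj(c,[.551,.2235,.0675]))
print('s',proj(t,e-[0,0,.0846]),proj(t,[.551,.2235,.0675]))
u,v=proj(t,[.551,.2235,.11]).astype(int); print(u,v)
a=cv2.resize(c['frame'][0:300,80:560,::-1],(480,300))
b=cv2.resize(t['frame'][v-50:v+50,u-80:u+80,::-1],(480,300),interpolation=cv2.INTER_CUBIC)
cv2.imwrite('pics/w5.png',np.vstack([a,b]))
E
```

```text
time_s: 15.5
eef_pos: [0.4965, -0.3283, 0.2975]
tcp_rot: [0.203, 0.979, -0.001, 0.001]
wrist_force: [0.1, 0.1, -1.6]
gripper_width: 0.27
grasp_force: 35.0
time_s: 16.12
eef_pos: [0.5192, -0.0966, 0.2955]
tcp_rot: [0.203, 0.979, 0.0, 0.001]
wrist_force: [0.1, 0.0, -1.7]
gripper_width: 0.269
grasp_force: 35.0
time_s: 16.75
eef_pos: [0.5441, 0.1535, 0.2955]
tcp_rot: [0.203, 0.979, 0.0, 0.001]
wrist_force: [0.4, -0.3, -2.2]
gripper_width: 0.272
grasp_force: 35.0
time_s: 17.38
eef_pos: [0.5514, 0.2231, 0.1844]
tcp_rot: [0.203, 0.979, 0.0, 0.001]
wrist_force: [0.4, -0.3, -2.7]
gripper_width: 0.268
grasp_force: 35.0
time_s: 18.0
eef_pos: [0.5516, 0.2228, 0.1854]
tcp_rot: [0.203, 0.979, 0.0, 0.001]
wrist_force: [-0.7, -0.2, -2.3]
gripper_width: 0.271
grasp_force: 35.0
[0.55143577 0.22278887 0.18508821] [2.02967848e-01 9.79185310e-01 2.19359984e-04 3.65856284e-04] [ 0.2465507   0.64554168 -2.17049794] 0.27273845105993566
w [322.18350483 192.08282209] [322.71345313 184.4164969 ]
s [366.84255785 161.34752578] [365.77964893 168.36328232]
367 158
```

View pics/w5.png

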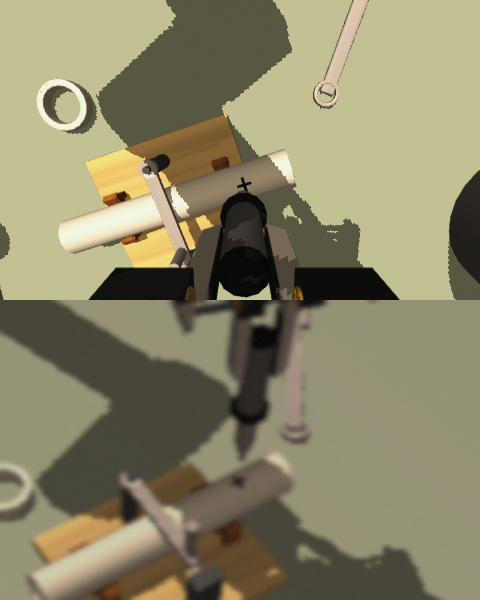

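Wrist: mark at (244,184), collar centred near (243,208); scene: the point at (240,458) is directly above the mark (239,481). Estimate the gauge axis from the wrist picture.

```bash
python3 - <<'E'
from h import *
np.set_printoptions(precision=4,suppress=True)
c=load('wrist')
print('mark',px(c,324,184,plane=.0675),px(c,324,184))
V,U=np.mgrid[188:300,280:370]; d=c['range_z'][V,U]
X=(np.linalg.solve(c['intrinsics'],np.stack([U.ravel(),V.ravel(),np.ones(U.size)]))*d.ravel()-c['t'][:,None]); X=(c['R'].T@X).T
from scipy.optimize import least_squares
dark=c['frame'][V,U].max(-1).ravel()<110
z0=.1851-.0846
for lo,hi,r in((z0+.082,z0+.12,.013),(z0+.12,z0+.157,.013),(z0+.071,z0+.077,.018)):
    q=X[(X[:,2]>lo)&(X[:,2]<hi)&dark]; q=q[np.hypot(q[:,0]-.5515,q[:,1]-.2228)<.024]
    o=least_squares(lambda p:np.hypot(q[:,0]-p[0],q[:,1]-p[1])-r,[.551,.223],loss='soft_l1',f_scale=.001)
    print(len(q),o.x,np.sqrt(np.mean(o.fun**2)))
print(-c['R'].T@c['t'])
for v in range(188,300,6): print(v,px(c,323,v))
E
```

```text
mark [0.5511 0.225  0.0675] [0.5511 0.225  0.0677]
596 [0.5526 0.2234] 0.000550512583797765
1652 [0.5516 0.2225] 0.003528432233184965
143 [0.553 0.223] 0.001634427546760583
[0.4851 0.2527 0.3983]
188 [0.5551 0.2221 0.0664]
194 [0.5362 0.2304 0.1762]
200 [0.5399 0.2288 0.1786]
206 [0.5406 0.2284 0.1916]
212 [0.5408 0.2284 0.2053]
218 [0.5406 0.2285 0.2183]
224 [0.5405 0.2285 0.2295]
230 [0.5407 0.2284 0.2388]
236 [0.5406 0.2285 0.248 ]
242 [0.5405 0.2286 0.2562]
248 [0.5405 0.2286 0.2635]
254 [0.5426 0.2276 0.2651]
260 [0.5437 0.2272 0.269 ]
266 [0.5455 0.2264 0.2711]
272 [0.5482 0.2252 0.2713]
278 [0.5511 0.2239 0.2711]
284 [0.5541 0.2226 0.2708]
290 [0.557  0.2214 0.2709]
296 [0.5626 0.219  0.2663]
```

Gauge axis is vertical at (0.5526,0.2234), point z≈0.101; mark at (0.5511,0.225). Shift and lower gently.

```bash
python3 -m jog '[{"offset":[-0.15,0.15,-1],"turn":[0,0,0],"jaw":255},{"offset":[-0.15,0.15,-2],"turn":[0,0,0],"jaw":255},{"offset":[-0.15,0.15,-2.6],"turn":[0,0,0],"jaw":255},{"offset":[-0.15,0.15,-2.8],"turn":[0,0,0],"jaw":255},{"offset":[-0.15,0.15,-2.8],"turn":[0,0,0],"jaw":255}]'
python3 -m jog '[{"offset":[0,0,-0.2],"turn":[0,0,0],"jaw":255},{"offset":[0,0,-0.4],"turn":[0,0,0],"jaw":255},{"offset":[0,0,-0.6],"turn":[0,0,0],"jaw":255},{"offset":[0,0,-0.7],"turn":[0,0,0],"jaw":255},{"offset":[0,0,-0.7],"turn":[0,0,0],"jaw":255}]'
python3 -m jog '[{"offset":[0,0,-0.1],"turn":[0,0,0],"jaw":255},{"offset":[0,0,-0.2],"turn":[0,0,0],"jaw":255},{"offset":[0,0,-0.3],"turn":[0,0,0],"jaw":255},{"offset":[0,0,-0.3],"turn":[0,0,0],"jaw":255},{"offset":[0,0,-0.3],"turn":[0,0,0],"jaw":255}]'
python3 - <<'E'
from h import *
np.set_printoptions(precision=4,suppress=True)
F=[]
for i in range(6):
    c=grab('wrist'); F.append(arm.sense()['wrist_force'])
t=grab('scene')
print(np.mean(F,0),arm.sense()['eef_pos'])
for v in (200,206,212,218,224): print(v,px(c,323,v))
for v in range(260,300,5): print(v,px(c,323,v))
u,v=proj(t,[.551,.225,.09]).astype(int)
a=cv2.resize(c['frame'][0:300,80:560,::-1],(480,300))
b=cv2.resize(t['frame'][v-30:v+30,u-48:u+48,::-1],(480,300),interpolation=cv2.INTER_CUBIC)
cv2.imwrite('pics/w6.png',np.vstack([a,b]))
E
```

```text
time_s: 18.73
eef_pos: [0.5498, 0.2243, 0.1564]
tcp_rot: [0.203, 0.979, -0.0, -0.0]
wrist_force: [-0.9, -0.3, -1.1]
gripper_width: 0.268
grasp_force: 35.0
time_s: 19.35
eef_pos: [0.5499, 0.2243, 0.1498]
tcp_rot: [0.203, 0.979, 0.0, 0.0]
wrist_force: [-0.1, -0.8, 0.1]
gripper_width: 0.271
grasp_force: 35.0
time_s: 19.98
eef_pos: [0.5499, 0.2243, 0.1467]
tcp_rot: [0.203, 0.979, 0.0, 0.0]
wrist_force: [0.6, -0.1, 0.7]
gripper_width: 0.273
grasp_force: 35.0
[-0.3343  0.4984  1.1664] [0.5499 0.2243 0.1466]
200 [0.5381 0.2302 0.1398]
206 [0.5391 0.2298 0.1523]
212 [0.5391 0.2298 0.1663]
218 [0.539  0.2299 0.1792]
224 [0.5392 0.2299 0.1898]
260 [0.5423 0.2285 0.2298]
265 [0.5439 0.2278 0.2313]
270 [0.5453 0.2272 0.2332]
275 [0.5485 0.2259 0.2316]
280 [0.5504 0.225  0.2324]
285 [0.5534 0.2238 0.2314]
290 [0.5555 0.2228 0.2319]
295 [0.5593 0.2211 0.2294]
```

View pics/w6.png

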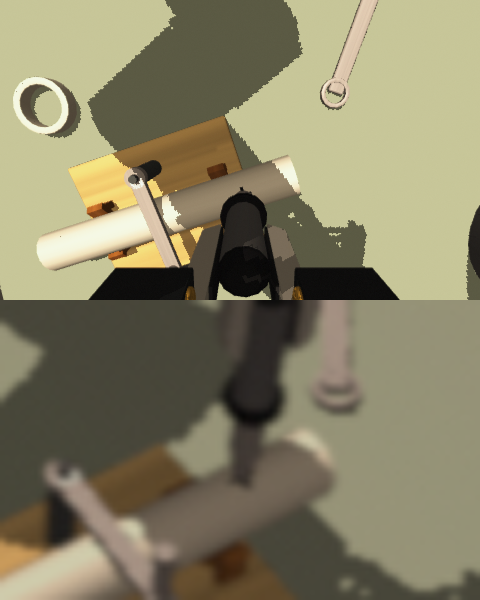

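The picture shows the gauge upright with its tip on the mark (scene crop about (243,480)) and the bar shut. The wrist force changed by about 3.3 N and the cap is at 0.232 m, which puts the tip about 5.5 mm in. Handing in.

```bash
python3 -c "
from workcell import arm
print(arm.hand_in())"
```

```text
the job is handed in; nothing more can be done
None
```

I swung the keeper bar shut, then took the gauge out of its stand, and handed the job in holding the gauge upright on the pen mark with its tip about 5.5 mm in (about 3.3 N); the hand-in returned no verdict.

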